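# Pack the seat bracket and stack the second tote over it

## Robot

A 7-joint arm with a two-finger parallel gripper is mounted at the origin on the work surface. World frame = base frame: x ahead of the robot, y to its left, z up, the work surface at z = 0. Lengths are in m, angles in rad, forces in N, time in s.
With the tool pointing down it reaches from about 0.425 to 0.925 m from the base axis. Payload 6.8 kg.
Tool frame: the origin (TCP) lies on the front face of the gripper's body, between the roots of the fingers; the fingertips stand 73 mm ahead of it and the grasp point (between the pads) lies 54 mm ahead of it (env.nose_length is the distance from the TCP to the fingertips, in m); z points along the fingers, y is the direction in which the jaws open and shut (so a half turn about z gives the same grasp; the last joint's range is limited). The gripper opens to 85 mm and grips with 20 to 120 N. Pads are 22 mm wide; open, the fingers measure 114 mm over their backs; the gripper's body (76 mm by 85 mm) begins 54 mm behind the grasp point. The pads swing forward as they close: fully open they stand 13 mm farther back than shut.
Start: joints at [-1.415, 0.477, 0.022, 1.555, -0.011, 1.109, -0.083], TCP at [0.176, 0.652, 0.304] pointing down, gripper open.
Joint ranges: [-2.96, 2.96], [-0.34, 2.1], [-1.41, 1.46], [0.24, 2.44], [-1.37, 4.51], [0.17, 1.92], [-2.96, 2.96]. Speed limits (rad/s): [2.39, 2.39, 3.14, 3.14, 3.14, 3.14, 3.14].

## Interface

Orientations are given as a unit quaternion [w, x, y, z].
In Python, from cell import env, kin, camera, calibration, job gives the robot as it stands. The module is installed in compiled form; this text tells all that it offers. Calls block until the motion is done:
- env.reach(position, orientation): joint-space move of the TCP to a pose.
- env.movel(position, velocity=0.15, rot=None, stop_force=None): straight line of the TCP; rot=None keeps the orientation; velocity is the mean speed in m/s. With stop_force (N) it stops when the force on the tool has changed by that much, and returns True; else False.
- env.goto_joints(angles): joint-space move.
- env.grip(opening, f_grip=None): finger opening in m; f_grip is the grip in N (None keeps the last); returns when the fingers have stopped.
- env.dwell(seconds).
- kin.inverse_kinematics(position, orientation): joint angles nearest the present ones, or None.
- env.get_state(): the state.
- camera(name): name is "scene" or "top"; returns (picture, depth): 400x640x3 uint8, blue, green, red; 400x640 float32, m along the optical axis (not along the pixel's ray), 0 where there is no reading.
- calibration(name): a dict with "fx", "fy", "cx", "cy" (pixels), "rvec" (rotation vector, rad) and "tvec" (3), from world to camera coordinates, as OpenCV has them. Camera axes: x right, y down, z forward; pixel columns grow to the right and rows downward; lengths in m; the calibration is good to about 2 mm. A picture is of the moment at which its call begins. calibration takes no time and is no camera call.
A pose or a line that the arm cannot do raises env.PlanningError and nothing moves.
- job.job_done(): hands the job in, once; it reports no verdict.
The state is a dict: "time": time; "qpos": joint angles; "joint_velocities": joint speeds; "joint_torque": joint torques, N m; "tcp_pos": TCP position; "orientation": TCP orientation; "force": force on the tool from outside, world axes, zero at the start; "torque": the same for the moment, N m; "opening": finger opening in m.
Only numpy, scipy, OpenCV 4.12 (cv2) and the standard library are available. Lean on these libraries where they do the work, as an engineer would, in place of code of your own. Each camera call takes 0.05 s, during which the arm holds its last target.

## Task

Put the steel seat bracket into the tote that is screwed to the plywood board, standing on its foot plate on the tote's floor. Then put the loose tote on top, turned the right way round so that it stacks (stands level on the lower tote's tabs, inside its rim, clear of the bracket) instead of nesting down into it. Leave the glue can, hammer and carton where they are.

Things in the scene. Friction and masses are not known exactly. Their poses are not given: they have to be found in the camera images.
- base_tote: Lower tote, grey plastic, same shape as loose_tote, on a 200 x 140 x 12 mm plywood board screwed to the bench (fixed). Origin: centre of the board's underside, on the bench; x along the tote towards its one-tab end, z up. All its heights are 12 mm more than the loose tote's: floor 16, step 47, tab tops 79, rim 87 mm.
- loose_tote: Tote to be stacked: grey plastic, open-topped, about 0.3 kg, 170 (x) by 112 (y; 124 over the hand grips) by 75 mm high, upright on the bench. Origin: centre of its underside; x along it towards its one-tab end, z up. Foot part up to z = 35: 154 by 96 mm outside, floor 4 mm thick. Above a step at z = 35 it is wider: 162 by 104 mm inside, walls 4 mm.
- bracket: Bare steel seat bracket, 0.25 kg, standing on its foot plate. Origin: centre of the plate's underside; x lengthwise, z up. Plate 90 (x) by 40 by 6 mm; upright web 10 mm thick in the middle (|y| < 5), 52 mm high from x = -38 to 18, 32 mm elsewhere; a boss 22 mm in diameter, 26 mm wide through the web at x = 30, z = 24. Pinch the web from above near x = -8.
- loose_one_tab_end (a point): Middle of the top of the loose tote's single tab (73.5, 0, 67 mm in its frame). Tabs stand inside the ends, 15 mm deep along x, tops 8 mm below the rim: one, 40 mm wide, in the middle of the +x end; two, 18 mm wide, in the corners of the -x end. From above they tell the ends apart.
- base_one_tab_end (a point): Middle of the top of the lower tote's single tab (73.5, 0, 79 mm in its frame); its two corner tabs are at the other (-x) end.
- glue_can: Bystander: closed can, 70 mm diameter, 100 mm high, at the far side of the bench. Origin: centre of its underside.
- hammer: Bystander: hammer lying at the far side of the bench.
- carton: Bystander: closed cardboard carton 90 x 130 x 60 mm at the far side of the bench. Origin: centre of its underside.
- base_floor (a point): Centre of the lower tote's floor, 16 mm above its origin; the flat floor is 116 (x) by 88 mm (y). Axes as base_tote.
- stack_seat (a point): Where the centre of the loose tote's underside comes when stacked: level with the lower tote's tab tops, 79 mm above base_tote's origin. The loose tote's x axis then points opposite to the lower one's (its one-tab end over the two-tab end); the rim locates it with 4 mm play each way. Set the same way round it nests, sinking to about 55 mm or onto the contents.
- loose_foot (a point): Underside of the loose tote's single foot, 54 mm wide, at its -x (two-tab) end (-69.5, 0, 0 mm in its frame). At the +x end it has two feet, |y| = 27 to 48 mm, with a notch between. Feet pass beside tabs when nested, stand on them when stacked.
- grip_left (a point): Middle of the top of the hand grip on the loose tote's +y side (0, 57, 75 mm in its frame). Here the wall is thickened to 10 mm (|y| = 52 to 62), 70 mm long in x, z = 40 to 75 mm: pinch it from above, one finger inside the tote, one outside.
- grip_right (a point): Middle of the top of the hand grip on the loose tote's -y side (0, -57, 75 mm in its frame). Here the wall is thickened to 10 mm (|y| = 52 to 62), 70 mm long in x, z = 40 to 75 mm: pinch it from above, one finger inside the tote, one outside.
Things that resemble listed ones, but are neither listed nor needed, are in the scene too. What is shaped like the loose_tote but green or pink is not meant. Several things look just like the bracket: the one meant starts nearest to the robot's base.

How it is judged:
By the outcome, as a careful person would: the job done as asked, in the order asked, and still so for the second after the job is handed in, with the robot touching nothing.
It also fails if it takes over 69 s, if anything falls off the work surface, if the arm or the gripper's body presses on something with over 40 N, if the wrist force passes 120 N, or if a joint passes its speed limit or range.

## Working session

There is one attempt and no reset: what is moved stays moved. The work goes in short steps, each a Python script; the robot and the scene stay as the last script left them, time stands still between calls to the robot, and variables do not carry over. Pictures are saved under pics/ and viewed, and the job is handed in when it is done.

```bash
mkdir -p pics
python3 - <<'E'
from cell import env,kin,camera,calibration,job
import cv2,numpy as np
for n in("scene","top"):
    p,d=camera(n); cv2.imwrite(f"pics/{n}0.png",p); np.savez(f"{n}0.npz",p=p,d=d); c=calibration(n); print(n,c, d.min(),d.max())
print(env.get_state()['time'])
E
```

```text
scene {'fx': 383.44190687729383, 'fy': 383.44190687729383, 'cx': 321.6974463320216, 'cy': 204.57564814637252, 'rvec': array([ 2.114147  ,  1.67029722, -0.44588766]), 'tvec': array([-0.17705295, -0.39872036,  1.46281782])} 0.0 3.0568702
top {'fx': 445.3369230381631, 'fy': 445.3369230381631, 'cx': 321.4897373128765, 'cy': 193.52231637930527, 'rvec': array([ 2.17019273, -2.04936212,  0.2051516 ]), 'tvec': array([0.02518587, 0.55312957, 1.00866744])} 0.0 2.0949335
0.1
```

View pics/scene0.png

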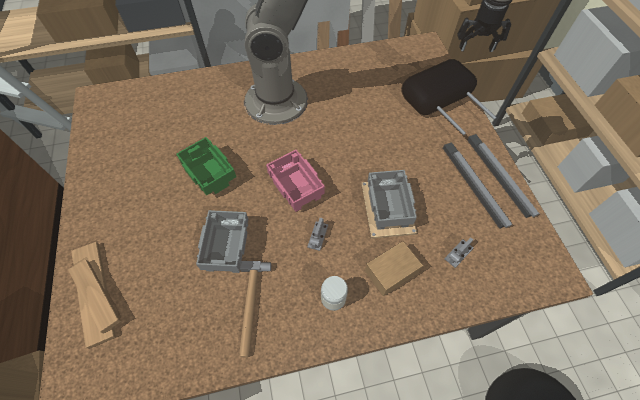

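View pics/top0.png

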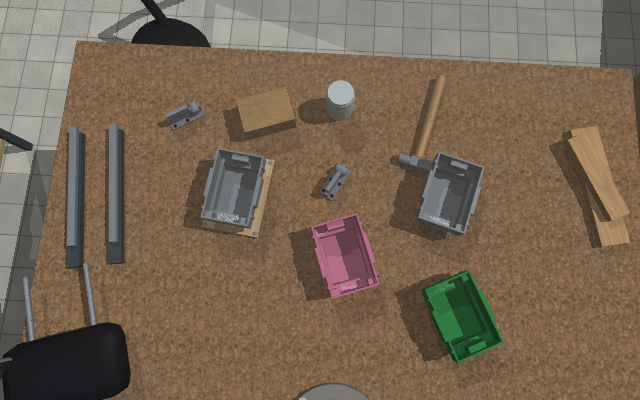

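The top view shows the base tote at (236,190) on plywood, the grey loose tote at (452,192) touching the hammer area, and two brackets at (335,181) and (185,115). The robot base is at the bottom, near (333,400), so (335,181) is the nearer bracket. I'll enlarge these to confirm.

```bash
cat > h.py <<'E'
import cv2,numpy as np
from cell import calibration
def cam(n):
    c=calibration(n);K=np.array([[c['fx'],0,c['cx']],[0,c['fy'],c['cy']],[0,0,1.]]);R=cv2.Rodrigues(c['rvec'])[0];return K,R,c['tvec']
def ray(n,u,v,z):
    K,R,t=cam(n);o=-R.T@t;d=R.T@np.linalg.inv(K)@np.array([u,v,1.]);return o+d*(z-o[2])/d[2]
def pts(n,D):
    K,R,t=cam(n);v,u=np.mgrid[:D.shape[0],:D.shape[1]]
    P=np.stack([(u-K[0,2])/K[0,0]*D,(v-K[1,2])/K[1,1]*D,D],-1)
    return (P-t)@R
def proj(n,P):
    K,R,t=cam(n);return cv2.projectPoints(np.array(P,float).reshape(-1,3),cv2.Rodrigues(R)[0],t,K,None)[0].reshape(-1,2)
E
python3 - <<'E'
import cv2,numpy as np
from h import *
a=np.load('top0.npz');p=a['p'];b=np.load('scene0.npz')['p']
def cr(p,u0,v0,w,h,s):return cv2.resize(p[v0:v0+h,u0:u0+w],None,fx=s,fy=s,interpolation=cv2.INTER_CUBIC)
A=cr(p,190,140,100,100,4);B=cr(p,400,140,100,100,4)
cv2.imwrite('pics/c1.png',np.hstack([A,B]))
C=cr(p,305,150,60,60,6);D=cr(b,290,205,60,60,6)
cv2.imwrite('pics/c2.png',np.hstack([C,D]))
print("near",ray('top',335,181,.03),"far",ray('top',185,115,.03))
P=pts('top',a['d'])
for u,v in((335,181),(236,190),(452,192),(300,130),(320,300)):print(u,v,P[v,u])
E
```

```text
near [0.58956245 0.02574622 0.03      ] far [0.74025672 0.41601099 0.03      ]
335 181 [0.58437734 0.02606107 0.05192871]
236 190 [0.55640725 0.27095198 0.01347056]
452 192 [ 5.84851175e-01 -2.70342578e-01  5.35121283e-04]
300 130 [7.27297065e-01 1.23056660e-01 1.30637233e-04]
320 300 [0.30150049 0.04617352 0.00306827]
```

View pics/c1.png

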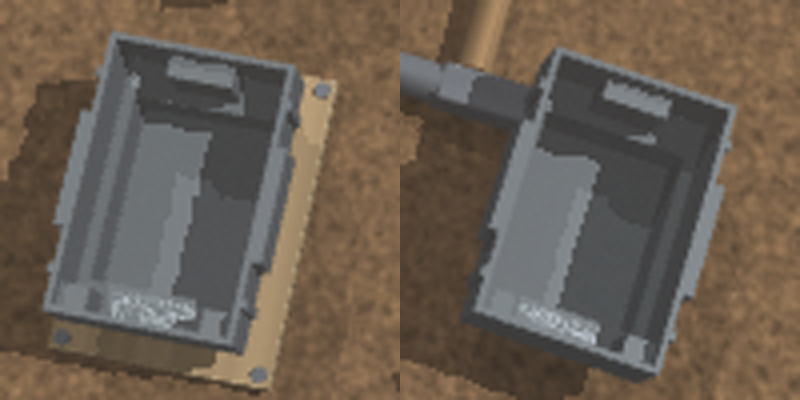

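View pics/c2.png

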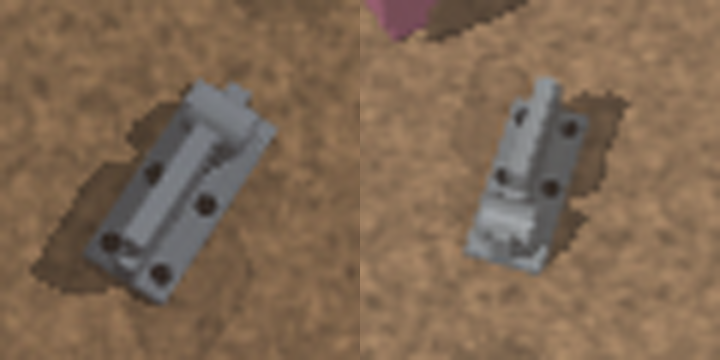

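The crops settle which way round things are. Both grey totes have their single wide tab at the top of the image: base at about (240,158), loose at about (459,164). Their corner tabs are at the bottom. So the loose tote has to turn by about 180°. The bracket candidates are (335,181), about 0.59 m from the base, and (185,115), about 0.85 m. The first is the one meant, with its boss towards the upper right. Next I'll measure the poses.

```bash
cat > meas.py <<'E'
import cv2,numpy as np
from h import *
def rect(Q):
    (c,(w,h),ang)=cv2.minAreaRect((Q*1000).astype(np.float32))
    if w<h: w,h,ang=h,w,ang+90
    ang=(ang+90)%180-90
    return np.round([*c,w,h,ang],1)
def region(n,D,c,r,zl,zh):
    P=pts(n,D);m=(D>0)&(P[...,2]>zl)&(P[...,2]<zh)&(np.hypot(P[...,0]-c[0],P[...,1]-c[1])<r)
    m=m.astype(np.uint8);k,l,s,_=cv2.connectedComponentsWithStats(m,connectivity=8)
    if k<2:return np.zeros((0,3))
    return P[(l>0)&(s[l,4]>=6)]
E
python3 - <<'E'
from meas import *
for n in('top','scene'):
    D=np.load(n+'0.npz')['d']
    for nm,c,r,zl,zh in(('base rim',(.56,.265),.12,.082,.095),('loose rim',(.58,-.27),.12,.067,.083),('brk web',(.585,.026),.07,.044,.06),('brk plate',(.585,.026),.07,.004,.06)):
        Q=region(n,D,c,r,zl,zh);print(n,nm,len(Q),rect(Q[:,:2]),'z',np.percentile(Q[:,2],[5,50,95]).round(4))
    # tab check
    for nm,c,zl,zh in(('base tab',(.56,.265),.074,.082),('loose tab',(.58,-.27),.061,.0695)):
        Q=region(n,D,c,.1,zl,zh);print(nm,len(Q))
    for nm,uv,z in():pass
E
```

```text
top base rim 669 [550.8 265.3 171.2 124.9  -7.7] z [0.0831 0.0868 0.09  ]
top loose rim 784 [ 569.5 -247.7  171.5  124.9  -16.4] z [0.0676 0.0739 0.0776]
top brk web 103 [585.3  31.6  55.6  10.6 -28.7] z [0.048  0.052  0.0552]
top brk plate 525 [599.5  26.3  99.3  45.4 -30. ] z [0.0047 0.0105 0.0532]
base tab 272
loose tab 243
scene base rim 406 [550.2 265.8 174.4 124.9  -7.4] z [0.0831 0.0864 0.0902]
scene loose rim 598 [ 568.4 -247.   172.5  125.   -16.5] z [0.0678 0.0738 0.0779]
scene brk web 64 [585.9  31.6  56.3  10.1 -29.4] z [0.0471 0.0522 0.0551]
scene brk plate 341 [593.6  25.7  91.9  44.2 -27.7] z [0.0047 0.0159 0.0532]
base tab 203
loose tab 207
```

```bash
cat > g.py <<'E'
import numpy as np
from scipy.spatial.transform import Rotation as Ro
def q(phi): # tool down, jaw axis y at phi deg
    a=np.radians(phi);y=np.array([np.cos(a),np.sin(a),0]);z=np.array([0,0,-1.]);x=np.cross(y,z)
    return Ro.from_matrix(np.c_[x,y,z]).as_quat(scalar_first=True)
B=np.array([.5505,.2655]);BA=-7.6
L=np.array([.569,-.2474]);LA=-16.45
K=np.array([.5873,.0306]);KA=-29.
def loc(o,a,x,y):
    a=np.radians(a);return o+np.array([x*np.cos(a)-y*np.sin(a),x*np.sin(a)+y*np.cos(a)])
E
python3 - <<'E'
from g import *
from cell import env,kin
print(env.get_state()['orientation'],env.get_state()['tcp_pos'],q(90))
for nm,o,z,ph in(('k',K,.25,KA+90),('kp',loc(B,BA,-.008,0),.25,BA+90),('l',loc(L,LA,0,-.057),.25,LA+90),('lp',loc(B,BA,0,.057),.27,BA+90),('lL',loc(L,LA,0,.057),.25,LA+90),('lpL',loc(B,BA,0,-.057),.27,BA+90)):
    for s in(0,180):
        r=kin.inverse_kinematics([*o,z],q(ph+s));print(nm,o.round(3),s,None if r is None else np.round(r,2))
E
```

```text
[-6.28320910e-05  1.31510896e-01  9.91314374e-01 -8.31420668e-04] [0.17589566 0.65124445 0.30302845] [0.000000e+00 3.061617e-17 1.000000e+00 0.000000e+00]
k [0.587 0.031] 0 [-0.55  0.43  0.52  1.85 -0.26  0.93  1.15]
k [0.587 0.031] 180 [-0.98  0.77  1.27  1.87 -0.82  1.15 -1.48]
kp [0.543 0.267] 0 [-0.71  0.42  0.2   1.79 -0.1   0.94  0.97]
kp [0.543 0.267] 180 [-1.1   0.51  0.75  1.82 -0.41  0.97 -1.89]
l [ 0.553 -0.302] 0 [-0.26  0.66  0.99  1.77 -0.62  1.07  2.23]
l [ 0.553 -0.302] 180 [-0.3   0.7   1.06  1.77 -0.68  1.1  -0.86]
lp [0.558 0.322] 0 [-0.73  0.46  0.15  1.68 -0.08  1.01  0.88]
lp [0.558 0.322] 180 [-1.14  0.55  0.74  1.7  -0.42  1.05 -1.96]
lL [ 0.585 -0.193] 0 [-0.32  0.53  0.75  1.79 -0.43  0.99  1.88]
lL [ 0.585 -0.193] 180 [-0.5   0.67  1.06  1.8  -0.67  1.08 -1.04]
lpL [0.543 0.209] 0 [-0.7   0.37  0.29  1.83 -0.12  0.96  1.08]
lpL [0.543 0.209] 180 [-1.06  0.45  0.77  1.86 -0.37  0.99 -1.83]
```

Run:
```python
from g import *
from meas import *
from cell import env,kin,camera
env.grip(.045,60)
env.reach([*K,.22],q(KA+90))
env.movel([*K,.13],.2)
h=env.movel([*K,.092],.08,stop_force=15)
print('hit',h,env.get_state()['tcp_pos'])
env.grip(0,60); print('open',env.get_state()['opening'])
env.movel([*K,.24],.15)
s=env.get_state();print(s['opening'],s['force'],s['time'])
P,D=camera('scene');cv2.imwrite('pics/s1.png',P);
uv=proj('scene',[[*K,.17]])[0].astype(int);c=P[max(0,uv[1]-60):uv[1]+60,uv[0]-70:uv[0]+70];cv2.imwrite('pics/s1c.png',cv2.resize(c,None,fx=5,fy=5))
```

```text
hit False [0.58721647 0.03040614 0.09170608]
open 0.0091272636359381
0.009250294065691169 [-0.11635562  0.32993817 -2.37487192] 5.9917
```

View pics/s1c.png

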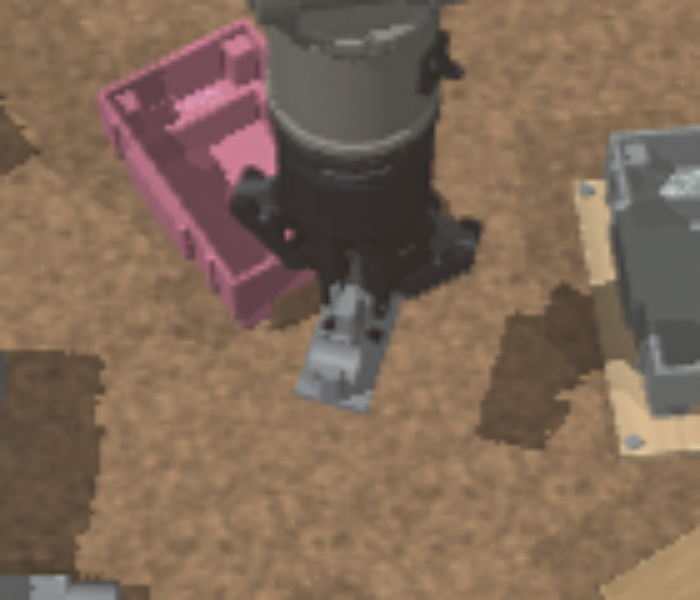

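The bracket is held level under the gripper at about (345,345) in the crop: the opening is 9 mm and the force −2.4 N, which matches 0.25 kg. Placing it now.

Run:
```python
from g import *
from meas import *
from cell import env,kin,camera
T=loc(B,BA,-.008,0)
env.reach([*T,.24],q(BA+90))
env.movel([*T,.125],.15)
h=env.movel([*T,.104],.04,stop_force=6)
s=env.get_state();print('hit',h,s['tcp_pos'],s['force'])
env.grip(.035); env.movel([*T,.26],.15)
env.reach([*loc(L,LA,0,-.057),.26],q(LA+90))
P,D=camera('top');cv2.imwrite('pics/t2.png',P)
c=cv2.resize(P[135:245,185:295],None,fx=5,fy=5);cv2.imwrite('pics/t2c.png',c)
for nm,c,r,zl,zh in(('web',B,.05,.058,.074),('base rim',B,.12,.082,.095),('loose rim',L,.12,.067,.083)):
    Q=region('top',D,c,r,zl,zh);print(nm,len(Q),rect(Q[:,:2]) if len(Q) else '',np.median(Q[:,2]))
print(env.get_state()['time'],env.get_state()['opening'], 'expected web',loc(B,BA,-.01,0))
```

```text
hit True [0.54266707 0.26674981 0.10810804] [ 0.23259987 -0.40878371  2.73887508]
web 121 [540.6 266.8  55.7  11.1  -8.2] 0.06816515608994696
base rim 654 [550.7 264.9 170.8 124.2  -7.4] 0.08682523275770787
loose rim 651 [ 569.5 -247.5  171.7  124.5  -16.2] 0.07397463942349898
11.9833 0.03491935660865753 expected web [0.54058784 0.26682256]
```

View pics/t2c.png

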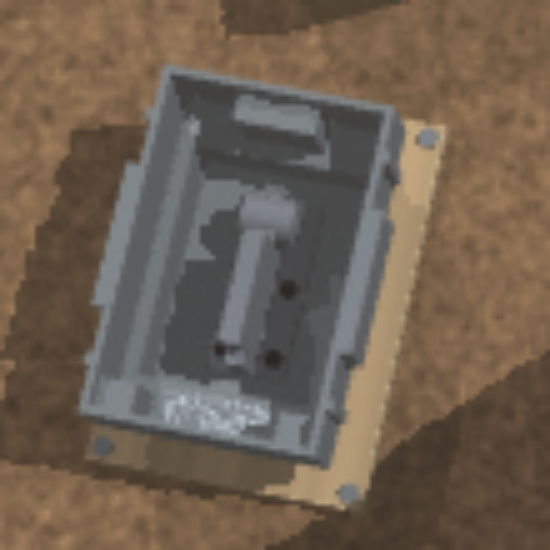

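View pics/t2.png

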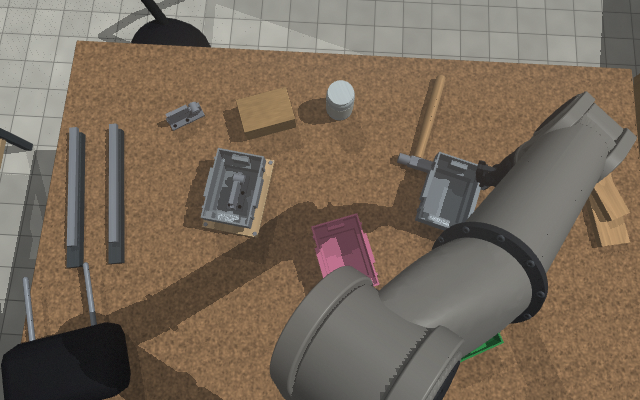

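The bracket stands upright in the base tote with its web centred at crop (250,285). The web top is at 68 mm, as it should be, and within 1 mm of the target. Hammer, can and carton haven't moved. Next, grip_right, on the side away from the hammer.

Run:
```python
from g import *
from meas import *
from cell import env,kin,camera
T=loc(L,LA,0,-.057)
env.movel([*T,.15],.2)
h=env.movel([*T,.117],.06,stop_force=10)
print('hit',h,env.get_state()['tcp_pos'])
if h: raise SystemExit
env.grip(0,110); print('open',env.get_state()['opening'])
env.movel([*T,.15],.05)
env.movel([*T,.28],.15)
s=env.get_state();print(s['opening'],s['force'],s['torque'],s['time'])
for n in('top','scene'):
    P,D=camera(n);cv2.imwrite(f'pics/{n}3.png',P)
    W=pts(n,D);np.savez(n+'3.npz',p=P,d=D)
    Q=region(n,D,L,.14,.21,.26);print(n,len(Q),rect(Q[:,:2]) if len(Q) else '',np.percentile(Q[:,2],[5,50,95]))
```

```text
hit False [ 0.55284407 -0.30221903  0.1169328 ]
open 0.008480803667420342
0.008110779921710257 [-0.38435402  0.3118968  -2.81979186] [-0.1422867   0.08316177 -0.01131777] 15.5583
top 1424 [ 569.9 -243.4  172.9  118.2  -17.1] [0.2126992  0.23003866 0.23860679]
scene 1379 [ 563.2 -262.   172.3  158.1  -16.5] [0.21270576 0.22951773 0.24982251]
```

View pics/scene3.png

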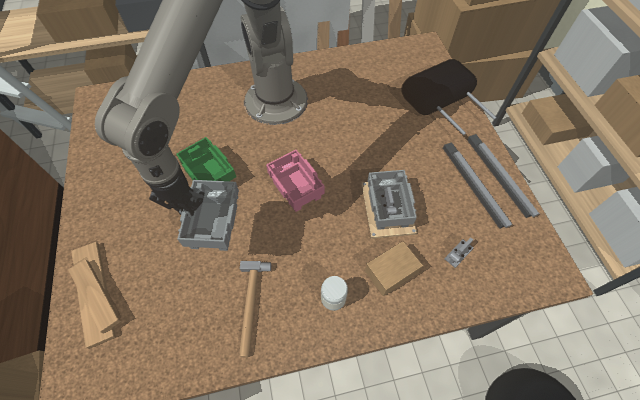

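View pics/top3.png

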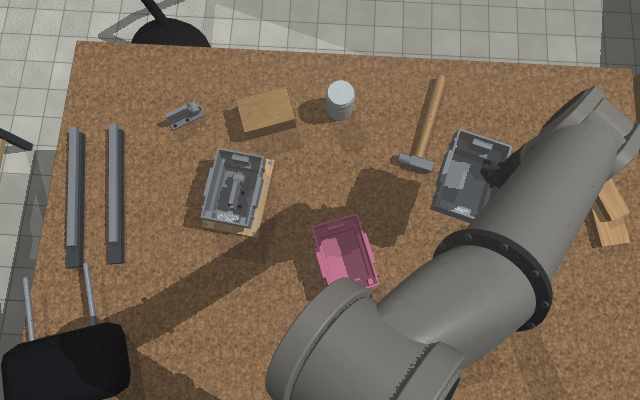

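The tote is held and the hammer at (415,163) hasn't moved. I'll carry it over and turn it, staying high, then check its pose and tilt before lowering.

```bash
cat >> meas.py <<'E'
def localpts(n,D,o,a,zl,zh):
    P=pts(n,D)[D>0];a=np.radians(a);d=P[:,:2]-o
    X=np.c_[d@[np.cos(a),np.sin(a)],d@[-np.sin(a),np.cos(a)],P[:,2]]
    return X[(X[:,2]>zl)&(X[:,2]<zh)]
E
python3 - <<'E'
from g import *
from meas import *
from cell import env,kin,camera
T=loc(B,BA,0,.057)
env.reach([*T,.28],q(BA+270))
s=env.get_state();print(s['opening'],s['force'],s['time'],s['tcp_pos'],s['qpos'].round(2) if hasattr(s['qpos'],'round') else s['qpos'])
for n in('top','scene'):
    P,D=camera(n);cv2.imwrite(f'pics/{n}4.png',P);np.savez(n+'4.npz',p=P,d=D)
    # frame: base axes; gripped side at +y
    X=localpts(n,D,B,BA,.15,.26)
    for nm,m in(('far -y side',(abs(X[:,0])<.06)&(X[:,1]<-.045)&(X[:,1]>-.075)),('-x end',(X[:,0]<-.07)&(X[:,0]>-.1)&(abs(X[:,1])<.045)),('+x end',(X[:,0]>.07)&(X[:,0]<.1)&(abs(X[:,1])<.045))):
        Y=X[m]; Y=Y[Y[:,2]>np.percentile(Y[:,2],95)-.006] if len(Y) else Y
        if len(Y):print(n,nm,len(Y),Y.min(0).round(4),Y.max(0).round(4),np.median(Y[:,2]).round(4))
E
```

```text
0.00843995094490708 [-0.50037894 -0.65897169 -2.01379115] 18.6333 [0.55825018 0.32136914 0.28006089] [-1.41  0.96  1.44  1.71 -0.97  1.38 -1.5 ]
top far -y side 251 [-0.0599 -0.0635  0.2329] [ 0.0588 -0.0521  0.2418] 0.2371
top -x end 105 [-0.0824 -0.0435  0.2333] [-0.0721  0.0448  0.2408] 0.2375
top +x end 118 [ 0.073  -0.0445  0.2322] [0.0886 0.045  0.241 ] 0.2368
scene far -y side 127 [-0.0574 -0.0635  0.2332] [ 0.0598 -0.0516  0.2411] 0.2372
scene -x end 71 [-0.0839 -0.0435  0.2326] [-0.076   0.0445  0.2409] 0.2367
scene +x end 89 [ 0.0715 -0.0448  0.2319] [0.0892 0.0442 0.2401] 0.2364
```

View pics/top4.png

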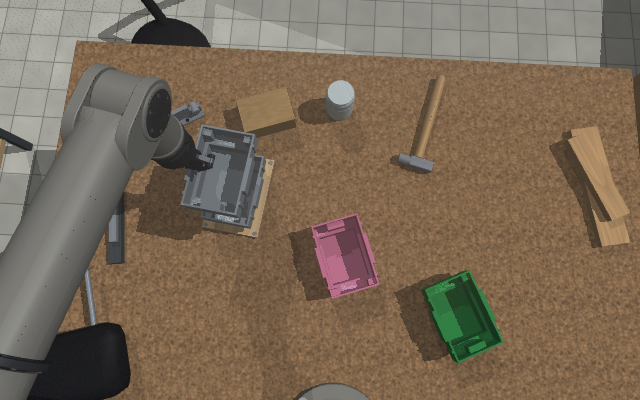

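View pics/scene4.png

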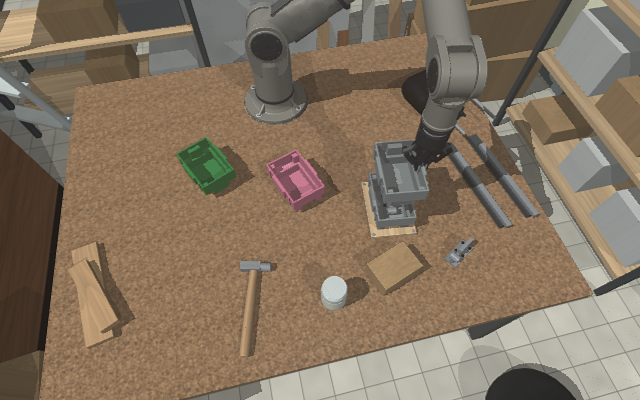

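The tote is level (rim at 0.237 all round) with its one-tab end towards the camera bottom (−x), turned as wanted, but it sits about 3 mm too far in +x. I'll check the yaw on the saved data before lowering.

Run:
```python
from g import *
from meas import *
for n in('top','scene'):
    D=np.load(n+'4.npz')['d'];X=localpts(n,D,B,BA,.225,.245)
    m=(abs(X[:,0])<.033)&(X[:,1]<-.045);print(n,'side slope deg',np.degrees(np.arctan(np.polyfit(X[m,0],X[m,1],1)[0])),'mid',X[m,1].mean())
    for s in(-1,1):
        m=(s*X[:,0]>.0775)&(abs(X[:,1])<.04)&(s*X[:,0]<.1);print(' end',s,m.sum(),X[m,0].mean(),np.degrees(-np.arctan(np.polyfit(X[m,1],X[m,0],1)[0])))
    T=X[(abs(X[:,0])<.1)&(X[:,1]<.04)&(X[:,1]>-.09)]
    # tabs: 8 mm below rim
    Z=localpts(n,D,B,BA,.224,.2325)
    for s in(-1,1):
        m=(s*Z[:,0]>.06)&(s*Z[:,0]<.082)&(abs(Z[:,1])<.052);print(' tab pts y hist end',s,np.histogram(Z[m,1],[-.052,-.03,-.022,.022,.03,.052])[0])
```

```text
top side slope deg -0.08955898335669002 mid -0.05906041713446227
 end -1 112 -0.08059149338555513 -0.16048494843397662
 end 1 152 0.08453137124839541 0.43932502038254334
 tab pts y hist end -1 [  1   2 140   0  14]
 tab pts y hist end 1 [52  0  0  0 75]
scene side slope deg 0.11403035174947947 mid -0.0584395178656447
 end -1 93 -0.07968480938910416 0.34684816537435714
 end 1 114 0.08622847613635647 -0.3185079467127618
 tab pts y hist end -1 [13  6 90  5 14]
 tab pts y hist end 1 [22  0  0  0 26]
```

Yaw is within 0.2°. The single tab (tab points at |y|<22 mm) is at the base's −x end and the corner tabs are at +x, so this is the stacking orientation. I'll correct x by −2.6 mm and y by +1.3 mm, then lower.

Run:
```python
from g import *
from meas import *
from cell import env,kin,camera
T=loc(B,BA,-.0026,.057+.0013)
env.movel([*T,.28],.05)
env.movel([*T,.215],.12)
h=env.movel([*T,.190],.025,stop_force=5)
s=env.get_state();print(h,s['tcp_pos'],s['force'],s['torque'],s['time'])
for n in('top','scene'):
    P,D=camera(n);cv2.imwrite(f'pics/{n}5.png',P);np.savez(n+'5.npz',p=P,d=D)
    X=localpts(n,D,B,BA,.145,.165)
    for nm,m in(('-y',(abs(X[:,0])<.033)&(X[:,1]<-.045)),('-x',(X[:,0]<-.0775)&(abs(X[:,1])<.04)&(X[:,0]>-.1)),('+x',(X[:,0]>.0775)&(abs(X[:,1])<.04)&(X[:,0]<.1))):
        print(n,nm,m.sum(),X[m].mean(0).round(4))
cv2.imwrite('pics/s5c.png',cv2.resize(P[140:250,340:450],None,fx=5,fy=5))
```

```text
True [0.55556125 0.32382854 0.19657154] [-0.55860562 -0.32118944  4.45692901] [-0.01819842  0.16105163 -0.07529116] 20.4
top -y 160 [-0.0002 -0.0566  0.1536]
top -x 102 [-0.0827 -0.001   0.1522]
top +x 106 [ 0.0821 -0.0008  0.1522]
scene -y 84 [ 0.001  -0.0562  0.154 ]
scene -x 87 [-0.0822  0.0005  0.1513]
scene +x 84 [0.0833 0.0002 0.152 ]
```

View pics/s5c.png

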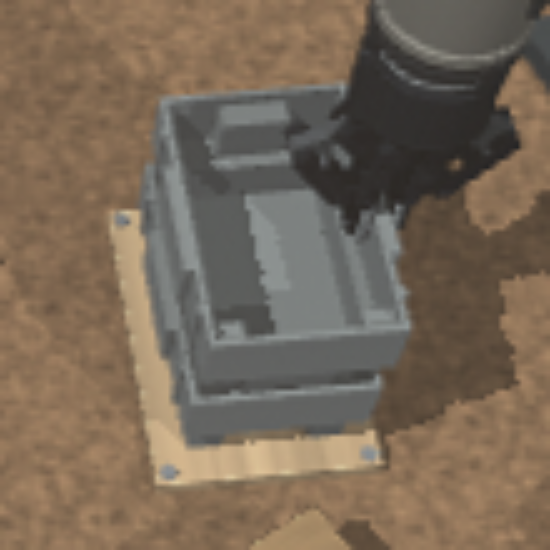

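Contact came at the expected height (TCP 0.1966, rim about 0.153), with the tote centred within 0.5 mm in x. In the crop the loose tote sits over the lower one with an even gap. Releasing and verifying.

Run:
```python
from g import *
from meas import *
from cell import env,kin,camera
env.grip(.035)
p=env.get_state()['tcp_pos'];env.movel([p[0],p[1],.33],.12)
env.reach([.25,.6,.33],q(90+180))
print(env.get_state()['time'])
for n in('top','scene'):
    P,D=camera(n);cv2.imwrite(f'pics/{n}6.png',P)
    X=localpts(n,D,B,BA,.145,.165)
    for nm,m in(('-y',(abs(X[:,0])<.033)&(X[:,1]<-.045)),('+y',(abs(X[:,0])<.033)&(X[:,1]>.045)&(X[:,1]<.08)),('-x',(X[:,0]<-.0775)&(abs(X[:,1])<.04)&(X[:,0]>-.1)),('+x',(X[:,0]>.0775)&(abs(X[:,1])<.04)&(X[:,0]<.1))):
        print(n,nm,m.sum(),X[m].mean(0).round(4))
    Q=region(n,D,B,.12,.145,.165);print(rect(Q[:,:2]))
    Z=localpts(n,D,B,BA,.14,.1488)
    for s in(-1,1):
        m=(s*Z[:,0]>.06)&(s*Z[:,0]<.082)&(abs(Z[:,1])<.052);print(' tab',s,np.histogram(Z[m,1],[-.052,-.03,-.022,.022,.03,.052])[0])
cv2.imwrite('pics/s6c.png',cv2.resize(P[140:250,340:450],None,fx=5,fy=5))
```

```text
23.6583
top -y 161 [-0.0006 -0.0566  0.1532]
top +y 169 [-1.000e-04  5.700e-02  1.532e-01]
top -x 98 [-8.260e-02 -1.000e-04  1.521e-01]
top +x 104 [ 0.0821 -0.0023  0.1523]
[550.8 266.5 170.7 125.   -7.5]
 tab -1 [  0   0 120   0   0]
 tab 1 [52  5 19  2 60]
scene -y 81 [ 0.0006 -0.0561  0.1536]
scene +y 89 [0.0009 0.0573 0.1534]
scene -x 82 [-0.0823  0.0009  0.1513]
scene +x 77 [0.0832 0.0006 0.1522]
[549.3 266.9 174.2 124.3  -7.3]
 tab -1 [ 7  0 70  2  5]
 tab 1 [17  0  1  0 18]
```

View pics/top6.png

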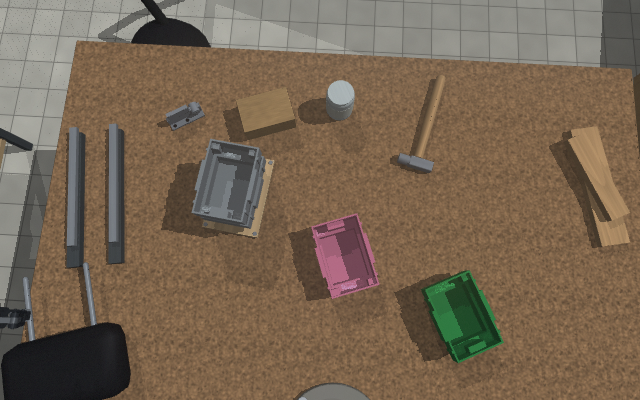

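View pics/s6c.png

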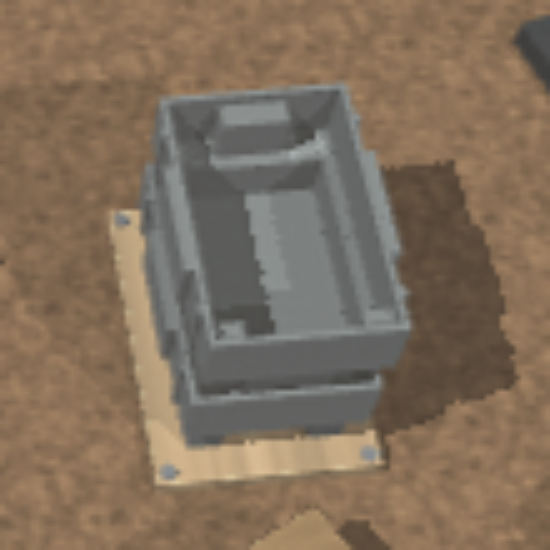

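The stack stands level at top-view (230,182). The rim is at about 0.153 on all sides (0.154 expected), and the tote is centred within about 1.5 mm, inside the 4 mm play. The glue can, carton, hammer and the other bracket haven't moved, and the arm is clear.

```bash
python3 -c "
from cell import job,env
print(job.job_done(), env.get_state()['time'])"
```

```text
the job is handed in; nothing more can be done
the job is handed in; nothing more can be done
```

The bracket and both totes are where you asked, and I handed the job in at about 24 s of the 69 s allowed.

- **Bracket:** I took the one nearest the base and stood it on the lower tote's floor. Its web top measured 68 mm, as expected, and it was about 1 mm or less off centre. I checked this before stacking, because the upper tote now hides it.
- **Loose tote:** I lifted it by the right-hand grip, on the side away from the hammer, and turned it about 189°. Its one-tab end is now over the lower tote's two-tab end. While it was in the air it was about 3 mm off in x and 1.5 mm in y, so I corrected that before lowering it.
- **Last checks:** The rim is level on all four sides at 151–154 mm (154 expected for stacked). The tote is centred within about 1.5 mm and aligned with the lower tote within 0.3°.
- **Bystanders:** In the last picture the glue can, hammer and carton were where they started, and the arm was clear of everything.

No check failed. The one small disagreement was between the two cameras, by 1–2 mm on the stacked tote's position.

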